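Run the cantilever board out to the pointer and hold it down

TASK

Set up the bending test: lift the keeper bar that blocks the board up and off its two hooks and stand it upright on the worktop, clear of the board and its rest. Then slide the board (it has a fin on its tail to grip) out along its rest, without lifting or tipping it, until its outer end is level with the pointer. It would tip over there by itself, so finish while the fingers still hold the board down, level on its rest; leave the pointer, glassware and weights alone.

Things in the scene. Friction and masses are not known exactly. Their poses are not given: they have to be found in the camera images.
- rest: Fixed grey slide rest, 240 long x 90 wide, flat top 60 mm above the worktop. Origin: centre of its underside; +x is the outward slide direction (roughly world +y, to the robot's left), z up. Two side lips, 6 mm high and 62 mm apart inside, guide the board. Two upturned V hooks of 8 mm bar at its outer end, at y = +42 and -42 mm, tips 79 mm above the worktop, carry the keeper.
- rest_edge (a point): Middle of the rest's outer top edge, at (120, 0, 60) mm in the rest's frame, where the board begins to overhang; axes as the rest.
- board: Loose wooden board 260 x 50 x 10 mm, about 0.25 kg, lying on the rest between the lips (6 mm play each side), +x outward like the rest's. Origin: centre of its underside. Its outermost 20 mm are a flush steel nose, black upright fin on the tail. Its centre of mass is about 27 mm outward of the origin: at the pointer it tips over the rest's edge if let go.
- board_end (a point): Middle of the board's outer end face, 130 mm outward of the board's origin and 5 mm above its underside; axes as the board. This is what must come level with the pointer.
- board_fin (a point): On the board's tail fin, 30 mm above the board's underside, 110 mm behind its origin; axes as the board. The fin is an upright black plate 14 mm thick (x), 36 mm wide (y), rising from the board's top face to 50 mm above its underside; grip it from above across its 14 mm.
- keeper: Loose keeper, about 0.22 kg, hanging in the hooks across the board's way, axes then as the rest. Origin: centre of its underside, then about 13 mm above the worktop. From below: steel foot block 28 (x) x 50 (y) x 24 mm on which it stands by itself, neck, crossbar 10 mm thick, 108 mm long along y, axis 50 mm above the origin, black grip tab on top. Lifting it straight up 25 mm frees it.
- keeper_tab (a point): On the keeper's grip tab, 78 mm above the keeper's origin; axes as the keeper. The tab is 14 mm thick (x) and 34 mm wide (y), from 53 to 95 mm above the keeper's origin. Grip it from above across its 14 mm.
- pointer: Fixed pointer stand beside the board's way, on the rest's -y side (away from the robot): round dark foot 36 mm across, 8 mm steel rod 90 mm high, with a small pointed finger at 65 mm height that points to the board's way. Origin: centre of the underside; axes as the rest.
- pointer_tip (a point): Tip of the pointer, 20 mm along +y from the rod's axis and 65 mm above the worktop, about 10 mm beside the board's way; axes as the rest. The board's outer end is level with it when both have the same position along the rest's x.
- beaker: Empty glass beaker, 70 x 77 x 92 mm, right of the work; origin under its centre. A bystander.
- weight_large: Calibration weight with a knob, 28 mm across, 35 mm high, right of the work; origin under its centre. A bystander.
- weight_small: Calibration weight with a knob, 22 mm across, 31 mm high, right of the work; origin under its centre. A bystander.
- flask: Stoppered conical flask, 66 mm across, 111 mm high, in the gap between the oven and the incubator; origin under its centre. A bystander. The worktop's front edge is at about x = 0.43; the strip left of the pointer, out to about y = 0.5, is empty between x = 0.43 and 0.57.
Not all that is in view belongs to the job. There is more than one size of the keeper; the job needs the larger. What is shaped like the pointer but purple is not meant.

How it is judged:
On the way, in this order (a step that is already met when the one before it is completed fails the run):
1. the keeper is lifted up clear of the hooks, gripped (z of keeper in the frame of rest above 0.0372 m and contact force between the fingers and keeper above 0.5 N), for 0.1 s.
2. the keeper stands upright on the worktop, let go, touching neither rest nor board (height (world z) of keeper below 0.006 m and angle between keeper's own z axis and vertical below 0.15 rad and contact force between the fingers and keeper below 0.1 N and contact force between keeper and rest below 0.1 N and contact force between keeper and board below 0.1 N and linear speed of keeper below 0.02 m/s), for 0.2 s.
At the end, for the whole second after the job is handed in: Board end level with the pointer within 8 mm; board on its rest, level within 0.03 rad, straight within 0.1 rad, still, held by the fingers (over 1 N), not touching the pointer; keeper upright (0.15 rad) on the worktop, let go, touching neither rest nor board (all of step 2 and x of board_end in the frame of pointer_tip between -0.008 and 0.008 m and angle between board's own z axis and vertical below 0.03 rad and z of board in the frame of rest between 0.054 and 0.068 m and angle between the x axis of board and the x axis of rest, either way round below 0.1 rad and contact force between the fingers and board above 1 N and contact force between board and rest above 0.3 N and linear speed of board below 0.02 m/s and contact force between board and pointer below 0.1 N); the arm keeps its last pose, push and grip.
It fails at once if the board tips (more than 0.15 rad) (angle between board's own z axis and vertical above 0.15 rad).
It fails at once if the board is lifted off its rest (its middle more than 15 mm) (z of board in the frame of rest above 0.075 m).
It fails at once if the pointer is struck or leaned on hard (over 15 N) (contact force between any of the fingers, the arm, board, keeper and pointer above 15 N).
It fails at once if a bystander is shifted more than 30 mm or tipped (distance of any of beaker, weight_large, weight_small, flask from where it was at the start of the episode above 0.03 m or angle between any of beaker, weight_large, weight_small, flask's own z axis and vertical above 0.3 rad).
It also fails if it takes over 64 s, if anything falls off the work surface, if the arm or the gripper's body presses on something with over 40 N, if the wrist force passes 120 N, or if a joint passes its speed limit or range.

ROBOT

A 6-joint arm with a two-finger parallel gripper is mounted at the origin on a cart in front of the work surface, level with it; the furniture and walls round the work are solid. World frame = base frame: x ahead of the robot, y to its left, z up, the work surface at z = 0. Lengths are in m, angles in rad, forces in N, time in s.
With the tool pointing down it reaches from about 0.35 to 0.875 m from the base axis. Payload 4.2 kg.
Tool frame: the origin (TCP) lies midway between the tips of the shut fingers; the grasp point (between the pads) lies 19 mm behind it; z points along the fingers, y is the direction in which the jaws open and shut (so a half turn about z gives the same grasp; the last joint's range is limited). The gripper opens to 85 mm and grips with 20 to 120 N. Pads are 22 mm wide; open, the fingers measure 114 mm over their backs; the gripper's body (76 mm by 85 mm) begins 54 mm behind the grasp point. The pads swing forward as they close: fully open they stand 13 mm farther back than shut.
Start: joints at [-0.973, 0.385, 0.008, 0, -1.194, -0.259], TCP at [0.208, -0.589, 0.231] pointing down, gripper open.
Joint ranges: [-3.14, 3.14], [-1.21, 2.06], [-1.07, 1.41], [-3.16, 2.05], [-2.99, -0.16], [-3.1, 3.1]. Speed limits (rad/s): [2.79, 2.79, 3.14, 3.14, 3.14, 3.14].

INTERFACE

Orientations are given as a 3x3 rotation matrix whose columns are the frame's x, y, z axes.
In Python, from rig import monitor, cams, workorder gives the robot as it stands. The module is installed in compiled form; this text tells all that it offers.
- The arm moves only by the tool move_arm, never from a script. Its argument "deltas" is a list of rows, each an object with "gripper": the gripper command: -1 is fully open, 1 is shut, values between are in proportion; "travel": the shift along the tool's x, y, z in m, a list of three; "turn": the turn about the tool's z in rad. In form: [{"gripper": gripper, "travel": [dx, dy, dz], "turn": turn}, ...]. A call has 1 to 12 rows; each row is the pose to reach, as a shift and turn from the pose commanded when the call began, along the tool's axes at that moment; what a row does not reach only later rows make up. A row lasts 1/8 s, in which the tool goes at most 62.5 mm and 10.7 degrees, less where a joint would pass 70% of its speed; a pose out of reach is approached as far as the arm can. A call with a gripper value outside its range is refused whole. The fingers move at their own pace and stop on an object; "grip_force" is the grip in N (left out, the last holds). Time passes only in rows, so rows that repeat a pose let the fingers close. It gives the time, the measured TCP pose, the force and the opening at its end, in the units of the state.
- monitor.read_state(): the state, without advancing time (a new reading comes with each control period).
- cams.get_image(name): name is "side" or "top" or "wrist"; returns a dict with "color" (400x640x3 uint8, blue, green, red), "intrinsics" (3x3 intrinsics, pixels), "rvec" (rotation vector, rad) and "tvec" (3), from world to camera coordinates, as OpenCV has them; the wrist camera has in their place "tool_from_camera" (4x4, takes a point from camera to tool coordinates, whose origin is the TCP and whose axes are the flange's). Camera axes: x right, y down, z forward; pixel columns grow to the right and rows downward; lengths in m; the calibration is good to about 2 mm. A picture is of the moment at which its call begins: read the wrist's pose just before it. There is no depth.
- workorder.close_job(): hands the job in, once; it reports no verdict.
Trained networks look in a picture, given as the dict that the camera call returned (one of the last four; its "shot" number tells which), for a name from the list of things; names that differ only in an ending like _2 or _b are one class to them, and where a whole thing is asked for, a point or a joint stands for the part that bears it (a point fixed in the world has none). Each returns a list of dicts, best first, with "p" (0 to 1); they miss things now and then, are a little off and sometimes report something else, mostly with a low value. They report only what shows in the picture. A call takes as long as a camera call. They do not tell look-alikes from the thing itself.
- cams.spot_in(picture, thing): "extent" ([left, top, right, bottom] as shares, 0 to 1, of the picture: columns of its width, rows of its height, round what is visible of it).
- cams.outline_of(picture, thing): "region" (400x640 bool, what is visible of it) and "extent" ([left, top, right, bottom] as shares, 0 to 1, of the picture: columns of its width, rows of its height, round what is visible of it).
- cams.spot_point(picture, thing): "xy" ([column, row] as shares, 0 to 1, of the picture: columns of its width, rows of its height: a listed point, or the origin of a listed thing).
The state is a dict: "time": time; "qpos": joint angles; "qvel": joint speeds; "joint_torque": joint torques, N m; "position": TCP position; "tcp_rot": TCP orientation; "wrist_force": force on the tool from outside, world axes, zero at the start; "moment": the same for the moment, N m; "opening": opening from 0.0 (shut) to 1.0 (fully open).
Only numpy, scipy, OpenCV 4.12 (cv2) and the standard library are available. Lean on these libraries where they do the work, as an engineer would, in place of code of your own. Each camera call takes 0.05 s, during which the arm holds its last target.

## Working session

There is one attempt and no reset: what is moved stays moved. The work goes in short steps, Python scripts to look and compute and a tool call to move; the robot and the scene stay as the last step left them, time stands still between calls to the robot, and variables do not carry over. Pictures are saved under pics/ and viewed, and the job is handed in when it is done.

Besides the shell and the picture viewer there is one more tool, called after ">>>" in YAML: its name, and indented under it one key for each argument. move_arm: Moves the arm, as the interface text tells. Its arguments: {"type":"object","properties":{"deltas":{"type":"array"},"grip_force":{"type":"number"}},"required":["deltas"]}

```bash
mkdir -p pics; cat > h.py <<'E'
import numpy as np, cv2
from rig import monitor, cams, workorder
def get(n):
    s=monitor.read_state(); d=cams.get_image(n); d=dict(d) if not isinstance(d,dict) else d
    return s,d
def cam(d,s=None):
    K=np.array(d["intrinsics"])
    if "rvec" in d and d["rvec"] is not None:
        R,_=cv2.Rodrigues(np.array(d["rvec"],float)); t=np.array(d["tvec"],float).reshape(3)
    else:
        T=np.array(d["tool_from_camera"]); W=np.eye(4); W[:3,:3]=s["tcp_rot"]; W[:3,3]=s["position"]
        M=np.linalg.inv(W@T); R,t=M[:3,:3],M[:3,3]
    return K,R,t
def ray(c,px):
    K,R,t=c; v=R.T@np.linalg.inv(K)@np.array([px[0],px[1],1.]); return -R.T@t, v/np.linalg.norm(v)
def atz(c,px,z):
    o,v=ray(c,px); return o+v*(z-o[2])/v[2]
def proj(c,p):
    K,R,t=c; q=K@(R@np.array(p,float)+t); return q[:2]/q[2]
def tri(cs,pxs):
    A=np.zeros((3,3));b=np.zeros(3)
    for c,p in zip(cs,pxs):
        o,v=ray(c,p);P=np.eye(3)-np.outer(v,v);A+=P;b+=P@o
    return np.linalg.solve(A,b)
E
python3 - <<'E'
from h import *
for n in ["side","top"]:
    s,d=get(n); cv2.imwrite(f"pics/{n}0.png",d["color"]); print(n,d.get("shot"),d.keys())
    c=cam(d); print(c[0].tolist(), (-c[1].T@c[2]).round(3))
    for t in ["keeper_tab","keeper","board_end","board_fin","pointer_tip","pointer","rest_edge","rest"]:
        r=cams.spot_point(d,t); print(t,[(round(x["p"],2),(np.array(x["xy"])*[640,400]).round(1).tolist()) for x in r[:4]])
print(s["tcp_rot"],s["time"],s["wrist_force"])
E
```

```text
side 1 dict_keys(['color', 'intrinsics', 'rvec', 'tvec', 'shot'])
[[383.03199004641755, 0.0, 317.47238879041544], [0.0, 383.03199004641755, 195.44655429973116], [0.0, 0.0, 1.0]] [0.455 0.968 0.983]
keeper_tab [(0.72, [336.2, 210.0]), (0.47, [328.0, 313.6])]
keeper [(0.77, [328.1, 322.0]), (0.64, [334.1, 225.9])]
board_end [(0.91, [342.9, 200.6])]
board_fin [(0.69, [347.0, 158.8]), (0.37, [339.1, 208.3])]
pointer_tip [(0.6, [361.3, 259.4]), (0.46, [317.2, 247.8])]
pointer [(0.59, [313.5, 259.5]), (0.57, [351.4, 274.9])]
rest_edge [(0.95, [338.3, 211.7]), (0.35, [318.4, 246.1])]
rest [(0.61, [344.9, 202.0]), (0.49, [335.7, 222.5])]
top 2 dict_keys(['color', 'intrinsics', 'rvec', 'tvec', 'shot'])
[[441.4493795487963, 0.0, 319.68388017628854], [0.0, 441.4493795487963, 200.09712568687323], [0.0, 0.0, 1.0]] [-0.198 -0.334  1.459]
keeper_tab [(0.39, [198.0, 183.7])]
keeper [(0.61, [203.0, 191.1]), (0.44, [256.3, 162.1])]
board_end [(0.73, [304.4, 217.3])]
board_fin []
pointer_tip [(0.67, [232.6, 212.5])]
pointer [(0.65, [241.3, 215.8])]
rest_edge [(0.66, [304.2, 216.3])]
rest [(0.61, [326.4, 229.5])]
[[-9.43178477e-01 -3.32286559e-01 -5.48511395e-05]
 [-3.32286563e-01  9.43178456e-01  2.02082176e-04]
 [-1.54147777e-05  2.08825856e-04 -9.99999978e-01]] 0.45 [-0.37075772  0.63825152 -0.09505907]
```

View pics/side0.png

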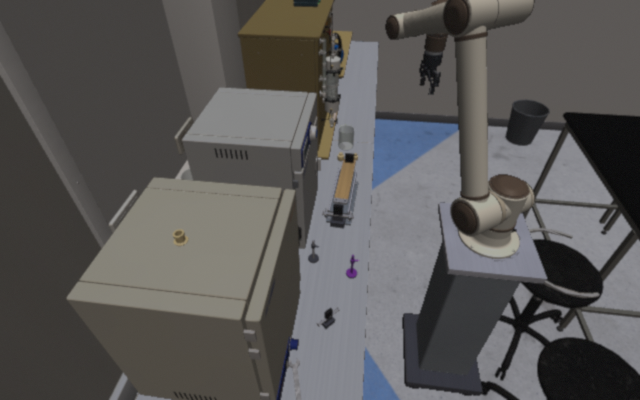

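View pics/top0.png

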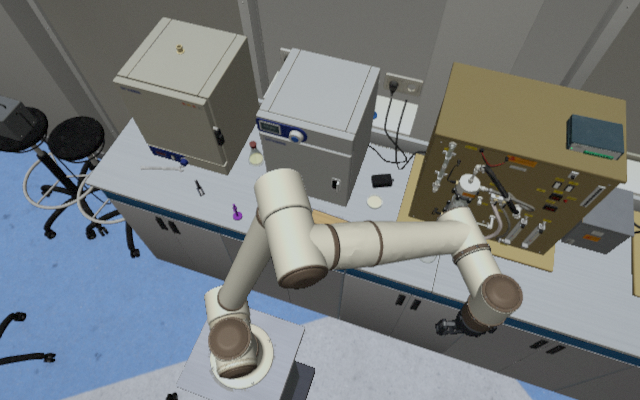

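```bash
python3 - <<'E'
import cv2
a=cv2.imread("pics/side0.png")[130:340,260:440]; cv2.imwrite("pics/s0c.png",cv2.resize(a,None,fx=2.8,fy=2.8,interpolation=cv2.INTER_CUBIC))
a=cv2.imread("pics/top0.png")[130:270,170:370]; cv2.imwrite("pics/t0c.png",cv2.resize(a,None,fx=4,fy=4,interpolation=cv2.INTER_CUBIC))
E
```

```text
(no output)
```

View pics/s0c.png

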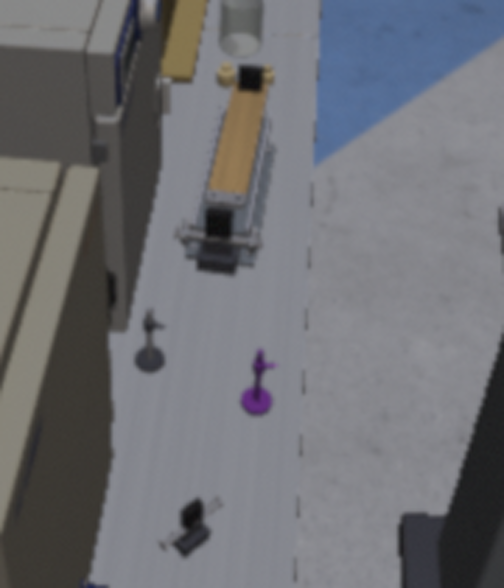

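View pics/t0c.png

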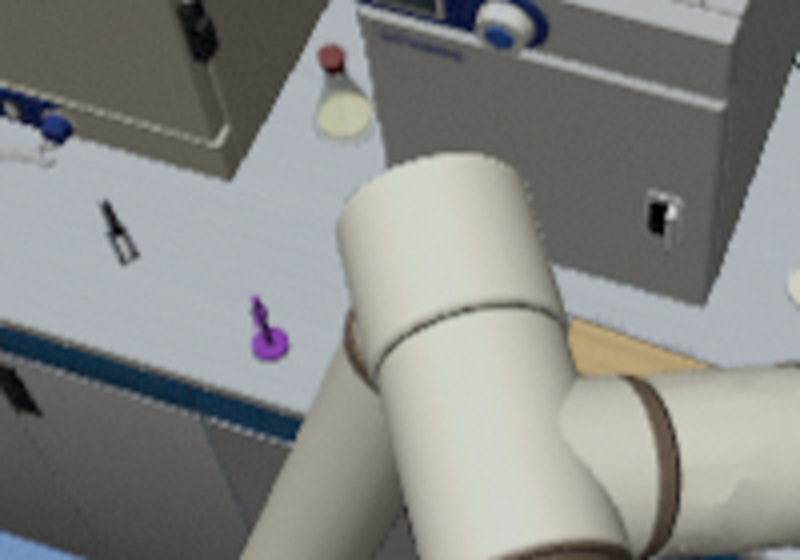

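The keeper could be either of two things: the bar hanging on the hooks at side (338,212), or the standing look-alike at side (328,318), which is also at top (200,187). The hanging one blocks the board and is larger, so I choose it. The pointer could be the grey stand at side (313,255) or the purple one at side (352,265) / top (237,213). The grey one is the real pointer.

```bash
python3 - <<'E'
from h import *
s,d=get("side"); c=cam(d)
C=lambda x,y:(260+x/2.8,130+y/2.8)
for n,p,z in [("kp tab top",C(220,210),.108),("bar L",C(180,233),.063),("bar R",C(258,242),.063),("fin top",C(251,68),.11),("nose l",C(209,192),.07),("nose r",C(243,197),.07),("ptr foot",C(150,359),.005),("ptr tip",C(163,324),.065),("purple foot",C(256,402),.004),("decoy foot",C(192,540),.01),("decoy tab top",C(193,503),.07),("beaker base",C(240,45),0),("rest near corner",C(252,255),.0)]:
    print(n,atz(c,p,z).round(3))
E
```

```text
kp tab top [0.515 0.027 0.108]
bar L [0.563 0.026 0.063]
bar R [0.467 0.03  0.063]
fin top [ 0.499 -0.267  0.11 ]
nose l [ 0.535 -0.046  0.07 ]
nose r [ 0.491 -0.042  0.07 ]
ptr foot [0.58  0.18  0.005]
ptr tip [0.565 0.176 0.065]
purple foot [0.454 0.224 0.004]
decoy foot [0.505 0.405 0.01 ]
decoy tab top [0.506 0.401 0.07 ]
beaker base [ 0.527 -0.484  0.   ]
rest near corner [ 0.474 -0.01  -0.   ]
```

```bash
cat >> h.py <<'E'
def delta(target,yaw_y=None):
    "target world TCP; yaw_y=desired world angle of tool y (rad)"
    s=monitor.read_state(); R=np.array(s["tcp_rot"]); d=R.T@(np.array(target)-np.array(s["position"]))
    t=None
    if yaw_y is not None:
        a=np.arctan2(R[1,1],R[0,1]); t=-(yaw_y-a); t=(t+np.pi)%(2*np.pi)-np.pi
    print("travel",d.round(4).tolist(),"turn",t, "now",np.round(s["position"],4).tolist(),"time",s["time"]); return d,t
E
python3 - <<'E'
from h import *
s,d=get("wrist"); print(np.array(d["tool_from_camera"]).round(3).tolist(),d["intrinsics"])
delta((0.47,0.06,0.38),1.52)
E
```

```text
[[0.0, -0.959, -0.285, 0.072], [1.0, 0.0, 0.001, -0.001], [-0.001, -0.285, 0.959, -0.142], [0.0, 0.0, 0.0, 1.0]] [[296.05845364   0.         317.3795928 ]
 [  0.         296.05845364 199.1756323 ]
 [  0.           0.           1.        ]]
travel [-0.4632, 0.5254, -0.1487] turn 0.38959162435639483 now [0.2078, -0.5895, 0.2313] time 1.0
```

>>> move_arm:
  deltas:
    - {"gripper": -1, "travel": [0, 0, -0.06], "turn": 0}
    - {"gripper": -1, "travel": [0, 0, -0.12], "turn": 0}
    - {"gripper": -1, "travel": [-0.463, 0.525, -0.149], "turn": 0.39}
    - {"gripper": -1, "travel": [-0.463, 0.525, -0.149], "turn": 0.39}
    - {"gripper": -1, "travel": [-0.463, 0.525, -0.149], "turn": 0.39}
    - {"gripper": -1, "travel": [-0.463, 0.525, -0.149], "turn": 0.39}
    - {"gripper": -1, "travel": [-0.463, 0.525, -0.149], "turn": 0.39}
    - {"gripper": -1, "travel": [-0.463, 0.525, -0.149], "turn": 0.39}
    - {"gripper": -1, "travel": [-0.463, 0.525, -0.149], "turn": 0.39}
    - {"gripper": -1, "travel": [-0.463, 0.525, -0.149], "turn": 0.39}
    - {"gripper": -1, "travel": [-0.463, 0.525, -0.149], "turn": 0.39}
    - {"gripper": -1, "travel": [-0.463, 0.525, -0.149], "turn": 0.39}

```text
time: 2.5
position: [0.4401, -0.0127, 0.3777]
tcp_rot: [[-0.999, 0.051, 0.002], [0.051, 0.999, 0.0], [-0.002, 0.0, -1.0]]
wrist_force: [1.2, -1.1, -0.4]
opening: 1.001
```

>>> move_arm:
  deltas:
    - {"gripper": -1, "travel": [0, 0, 0], "turn": 0}
    - {"gripper": -1, "travel": [0, 0, 0], "turn": 0}

```text
time: 2.75
position: [0.4397, -0.0148, 0.3769]
tcp_rot: [[-0.999, 0.05, -0.0], [0.05, 0.999, -0.0], [0.0, -0.0, -1.0]]
wrist_force: [0.2, -0.1, 0.6]
opening: 0.996
```

```bash
python3 - <<'E'
from h import *
s,d=get("wrist"); cv2.imwrite("pics/w1.png",d["color"]); c=cam(d,s)
print(s["position"],s["time"],s["qpos"])
for t in ["keeper_tab","keeper","board_end","board_fin","pointer_tip","pointer","rest_edge","rest"]:
    r=cams.spot_point(d,t); print(t,[(round(x["p"],2),(np.array(x["xy"])*[640,400]).round(1).tolist()) for x in r[:4]])
E
```

```text
[ 0.43971417 -0.01476695  0.37694507] 2.75 [ 3.38241652e-01 -1.53880367e-02 -1.36140298e-01  1.35741553e-04
 -1.45051147e+00 -1.95947452e+00]
keeper_tab [(0.97, [576.6, 189.4]), (0.85, [348.1, 211.3]), (0.68, [458.7, 287.3])]
keeper [(0.75, [341.0, 198.0]), (0.66, [548.7, 178.8])]
board_end [(0.61, [310.6, 208.3]), (0.18, [333.8, 209.0])]
board_fin [(0.91, [153.4, 212.2])]
pointer_tip [(0.85, [440.6, 229.5]), (0.85, [467.9, 150.2])]
pointer [(0.72, [422.1, 227.3]), (0.72, [451.0, 155.7])]
rest_edge [(0.56, [332.1, 208.1]), (0.22, [308.5, 208.4]), (0.22, [457.6, 287.6])]
rest [(0.86, [266.1, 192.9])]
```

View pics/w1.png

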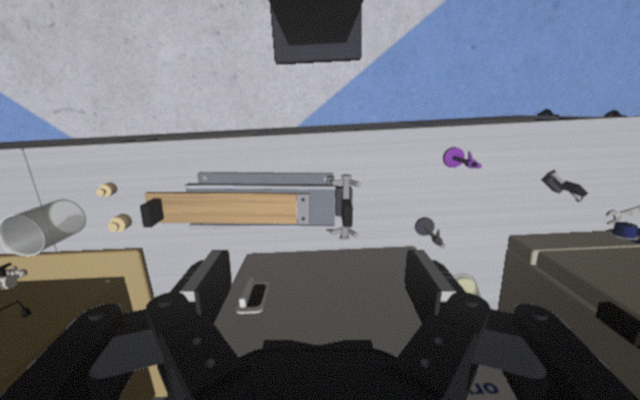

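```bash
python3 - <<'E'
import cv2
a=cv2.imread("pics/w1.png")
cv2.imwrite("pics/w1a.png",cv2.resize(a[140:260,290:490],None,fx=4,fy=4,interpolation=cv2.INTER_CUBIC))
cv2.imwrite("pics/w1b.png",cv2.resize(a[160:250,120:320],None,fx=4,fy=4,interpolation=cv2.INTER_CUBIC))
E
```

```text
(no output)
```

View pics/w1a.png

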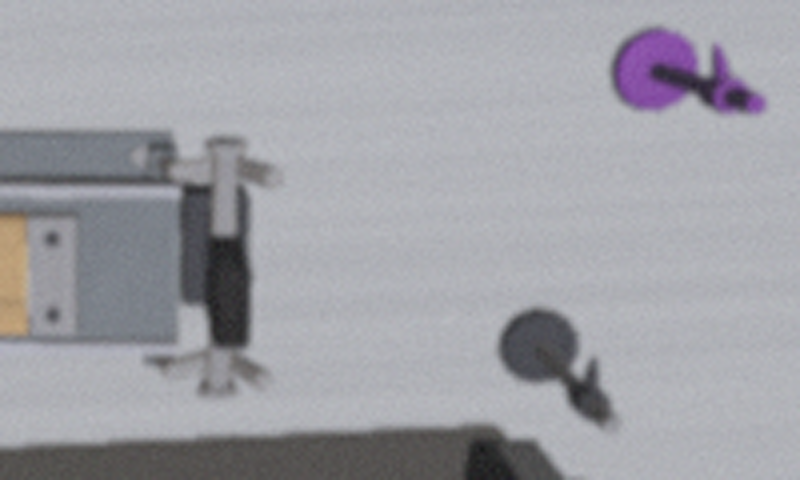

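View pics/w1b.png

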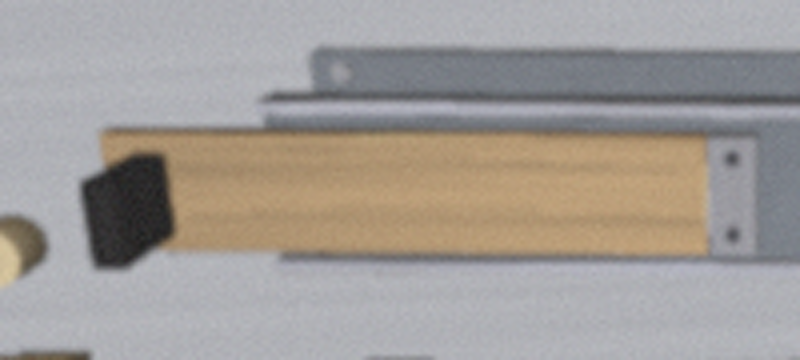

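```bash
cat > m.py <<'E'
from h import *
K=np.array([[296.05845364,0,317.3795928],[0,296.05845364,199.1756323],[0,0,1]])
s=monitor.read_state()
T=np.array(cams.get_image("wrist")["tool_from_camera"])
c=cam({"intrinsics":K,"tool_from_camera":T},s)
print((-c[1].T@c[2]).round(3))
A=lambda x,y:(290+x/4-.4,140+y/4-.4)
B=lambda x,y:(120+x/4-.4,160+y/4-.4)
for n,p,z in [("bar near top",A(225,140),.068),("bar far top",A(218,392),.068),("tab near-left",A(208,238),.108),("tabbot r",A(248,348),.108),("tab r near",A(250,240),.108),
 ("rest edge near",A(180,190),.066),("rest edge far",A(178,342),.066),
 ("nose l near",A(76,215),.07),("nose l far",A(76,334),.07),("nose inner near",A(30,214),.07),("nose inner far",A(28,334),.07),
 ("tail near",B(102,130),.07),("lip near start",B(265,97),.066),("lip near end",A(182,187),.066),
 ("fin tl",B(83,183),.11),("fin bl",B(98,267),.11),("fin br top",B(128,267),.11),("fin topleft inner",B(118,155),.11),("ptr foot",A(538,345),.006),("ptr tip",A(594,357),.065),("ptr rod top",A(605,420),.09),("purple foot",A(655,68),.006),("incub edge",A(490,428),.3)]:
    print(n,atz(c,p,z).round(4))
E
python3 m.py
```

```text
[ 0.368 -0.012  0.519]
bar near top [0.4646 0.0276 0.068 ]
bar far top [0.5705 0.0221 0.068 ]
tab near-left [0.4919 0.0171 0.108 ]
tabbot r [0.5354 0.0307 0.108 ]
tab r near [0.4934 0.0322 0.108 ]
rest edge near [0.4842 0.0095 0.066 ]
rest edge far [0.5483 0.0064 0.066 ]
nose l near [ 0.4911 -0.0319  0.07  ]
nose l far [ 0.5411 -0.0349  0.07  ]
nose inner near [ 0.4898 -0.0499  0.07  ]
nose inner far [ 0.5401 -0.0544  0.07  ]
tail near [ 0.4757 -0.2884  0.07  ]
lip near start [ 0.4667 -0.224   0.066 ]
lip near end [0.483  0.0104 0.066 ]
fin tl [ 0.4855 -0.275   0.11  ]
fin bl [ 0.5181 -0.2767  0.11  ]
fin br top [ 0.5187 -0.2656  0.11  ]
fin topleft inner [ 0.4757 -0.2601  0.11  ]
ptr foot [0.5824 0.1759 0.006 ]
ptr tip [0.5643 0.1777 0.065 ]
ptr rod top [0.5807 0.1733 0.09  ]
purple foot [0.4557 0.2201 0.006 ]
incub edge [0.4773 0.0596 0.3   ]
```

```bash
python3 - <<'E'
from h import *
delta((0.518,0.0248,0.15),1.516)
delta((0.518,0.0248,0.073),1.516)
E
```

```text
travel [-0.076, 0.044, 0.2271] turn 0.0027350476648679845 now [0.4398, -0.0152, 0.3771] time 3.25
travel [-0.076, 0.044, 0.3041] turn 0.0027350476648679845 now [0.4398, -0.0152, 0.3771] time 3.25
```

>>> move_arm:
  deltas:
    - {"gripper": -0.2, "travel": [-0.076, 0.044, 0.06], "turn": 0}
    - {"gripper": -0.2, "travel": [-0.076, 0.044, 0.12], "turn": 0}
    - {"gripper": -0.2, "travel": [-0.076, 0.044, 0.17], "turn": 0}
    - {"gripper": -0.2, "travel": [-0.076, 0.044, 0.21], "turn": 0}
    - {"gripper": -0.2, "travel": [-0.076, 0.044, 0.227], "turn": 0}
    - {"gripper": -0.2, "travel": [-0.076, 0.044, 0.227], "turn": 0}
    - {"gripper": -0.2, "travel": [-0.076, 0.044, 0.227], "turn": 0}

```text
time: 4.12
position: [0.5191, 0.0254, 0.1512]
tcp_rot: [[-0.999, 0.051, 0.002], [0.051, 0.999, 0.0], [-0.002, 0.001, -1.0]]
wrist_force: [0.2, -0.2, 1.0]
opening: 0.601
```

```bash
python3 - <<'E'
from h import *
s,d=get("wrist"); cv2.imwrite("pics/w2.png",d["color"]); c=cam(d,s)
s2,d2=get("side"); cv2.imwrite("pics/s2c.png",cv2.resize(d2["color"][170:250,290:390],None,fx=7,fy=7,interpolation=cv2.INTER_CUBIC))
delta((0.518,0.0248,0.073),1.516)
r=cams.spot_point(d,"keeper_tab"); print([(x["p"],np.array(x["xy"])*[640,400], atz(c,np.array(x["xy"])*[640,400],.091)) for x in r])
E
```

```text
travel [0.0012, -0.0008, 0.0785] turn 0.003697070818899917 now [0.519, 0.0255, 0.1516] time 4.225
[(0.91, array([317.12, 212.4 ]), array([0.5175381 , 0.02521832, 0.091     ]))]
```

View pics/w2.png

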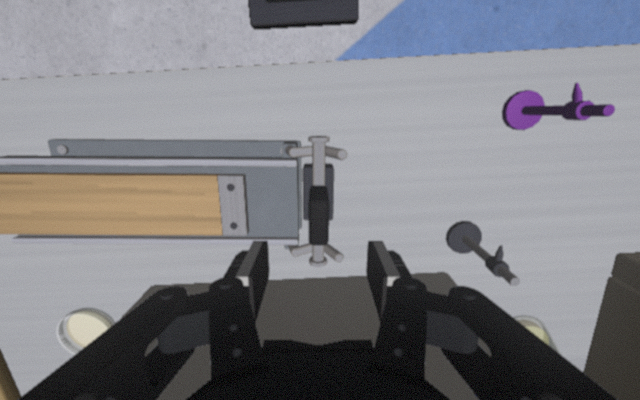

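View pics/s2c.png

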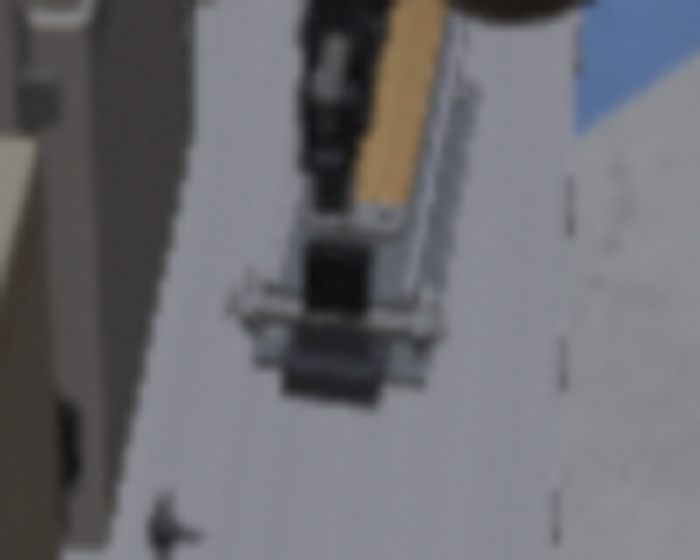

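The wrist view shows the tab at (318,215), midway between the fingers at about (255,270) and (380,270). The fingers are aligned along y, so I'm descending and gripping.

>>> move_arm:
  deltas:
    - {"gripper": -0.2, "travel": [0.001, -0.001, 0.04], "turn": 0}
    - {"gripper": -0.2, "travel": [0.001, -0.001, 0.07], "turn": 0}
    - {"gripper": -0.2, "travel": [0.001, -0.001, 0.079], "turn": 0}
    - {"gripper": -0.2, "travel": [0.001, -0.001, 0.079], "turn": 0}
    - {"gripper": 1, "travel": [0.001, -0.001, 0.079], "turn": 0}
    - {"gripper": 1, "travel": [0.001, -0.001, 0.079], "turn": 0}
    - {"gripper": 1, "travel": [0.001, -0.001, 0.079], "turn": 0}
    - {"gripper": 1, "travel": [0.001, -0.001, 0.079], "turn": 0}
    - {"gripper": 1, "travel": [0.001, -0.001, 0.079], "turn": 0}
  grip_force: 50

```text
time: 5.4
position: [0.5187, 0.0253, 0.0722]
tcp_rot: [[-0.999, 0.051, 0.004], [0.051, 0.999, 0.002], [-0.004, 0.002, -1.0]]
wrist_force: [0.3, 5.6, 5.6]
opening: 0.154
```

>>> move_arm:
  deltas:
    - {"gripper": 1, "travel": [0, 0, -0.006], "turn": 0}
    - {"gripper": 1, "travel": [0, 0, -0.014], "turn": 0}
    - {"gripper": 1, "travel": [0, 0, -0.024], "turn": 0}
    - {"gripper": 1, "travel": [0, 0, -0.036], "turn": 0}
    - {"gripper": 1, "travel": [0, 0, -0.055], "turn": 0}
    - {"gripper": 1, "travel": [0, 0, -0.08], "turn": 0}
    - {"gripper": 1, "travel": [0, 0, -0.105], "turn": 0}
    - {"gripper": 1, "travel": [0, 0, -0.13], "turn": 0}
    - {"gripper": 1, "travel": [0, 0, -0.13], "turn": 0}
    - {"gripper": 1, "travel": [0, 0, -0.13], "turn": 0}

```text
time: 6.65
position: [0.5161, 0.0242, 0.2001]
tcp_rot: [[-0.999, 0.052, -0.002], [0.052, 0.999, 0.0], [0.002, -0.0, -1.0]]
wrist_force: [-0.5, 0.4, -2.4]
opening: 0.159
```

```bash
python3 - <<'E'
from h import *
s,d=get("wrist"); cv2.imwrite("pics/w3.png",d["color"]); c=cam(d,s)
s2,d2=get("side"); cv2.imwrite("pics/s3c.png",cv2.resize(d2["color"][150:280,270:400],None,fx=4,fy=4,interpolation=cv2.INTER_CUBIC))
delta((0.515,0.31,0.2),1.516)
E
```

```text
travel [0.0158, 0.2855, -0.0005] turn 0.003289034863628526 now [0.5161, 0.0241, 0.1997] time 6.75
```

View pics/w3.png

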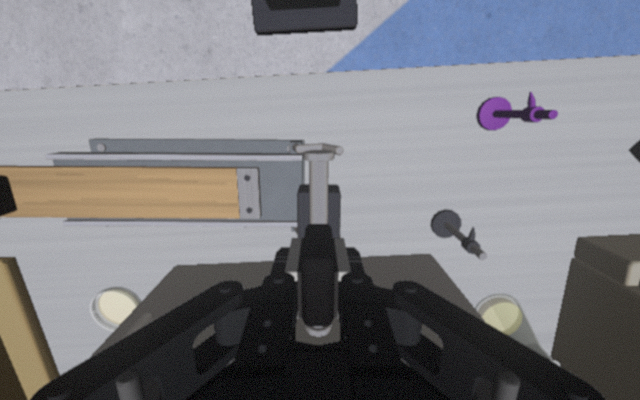

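View pics/s3c.png

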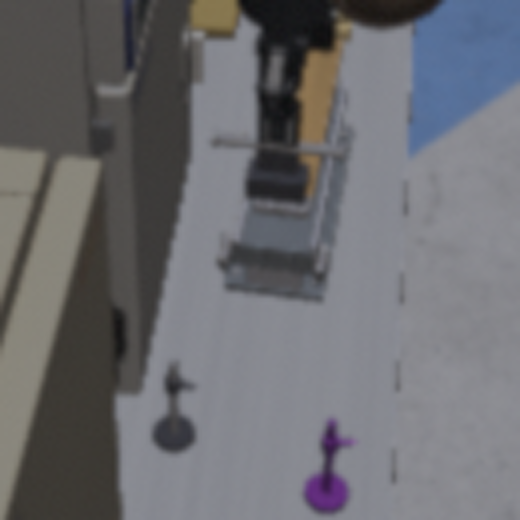

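The keeper is off the hooks and hangs at (318,270) in the wrist view, well clear. I'm carrying it over to the free strip.

>>> move_arm:
  deltas:
    - {"gripper": 1, "travel": [0.002, 0.025, 0], "turn": 0}
    - {"gripper": 1, "travel": [0.006, 0.06, 0], "turn": 0}
    - {"gripper": 1, "travel": [0.01, 0.1, 0], "turn": 0}
    - {"gripper": 1, "travel": [0.014, 0.145, 0], "turn": 0}
    - {"gripper": 1, "travel": [0.018, 0.19, 0], "turn": 0}
    - {"gripper": 1, "travel": [0.022, 0.23, 0], "turn": 0}
    - {"gripper": 1, "travel": [0.024, 0.26, 0], "turn": 0}
    - {"gripper": 1, "travel": [0.026, 0.278, 0], "turn": 0}
    - {"gripper": 1, "travel": [0.026, 0.285, 0], "turn": 0}
    - {"gripper": 1, "travel": [0.026, 0.285, 0], "turn": 0}
    - {"gripper": 1, "travel": [0.026, 0.285, 0], "turn": 0}

```text
time: 8.12
position: [0.5057, 0.3092, 0.201]
tcp_rot: [[-0.999, 0.052, -0.0], [0.052, 0.999, -0.0], [0.0, -0.0, -1.0]]
wrist_force: [-0.9, -0.1, -2.5]
opening: 0.157
```

```bash
python3 - <<'E'
from h import *
s,d=get("wrist"); cv2.imwrite("pics/w4.png",d["color"]); c=cam(d,s)
s2,d2=get("side"); cv2.imwrite("pics/s4c.png",cv2.resize(d2["color"][200:360,260:420],None,fx=3.5,fy=3.5,interpolation=cv2.INTER_CUBIC))
delta((0.505,0.31,0.0602),1.516)
E
```

```text
travel [0.0008, 0.0006, 0.141] turn 0.0024674693855635255 now [0.5058, 0.3094, 0.2012] time 8.225
```

View pics/w4.png

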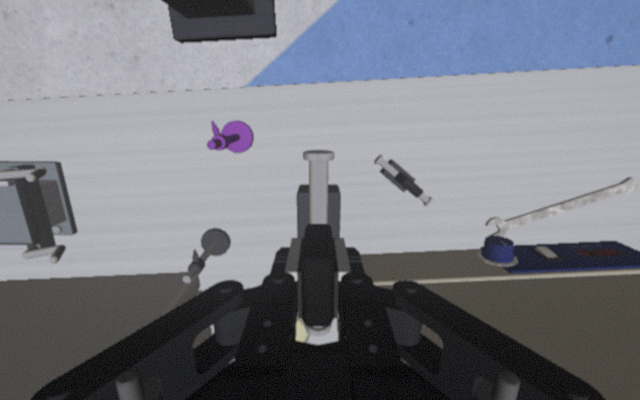

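View pics/s4c.png

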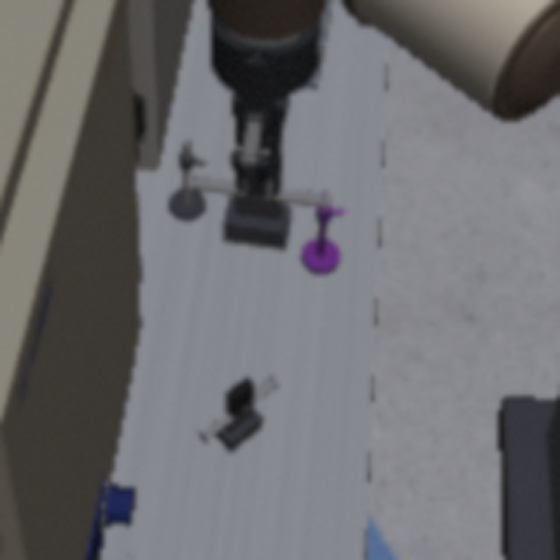

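>>> move_arm:
  deltas:
    - {"gripper": 1, "travel": [0, 0, 0.03], "turn": 0}
    - {"gripper": 1, "travel": [0, 0, 0.07], "turn": 0}
    - {"gripper": 1, "travel": [0, 0, 0.105], "turn": 0}
    - {"gripper": 1, "travel": [0, 0, 0.125], "turn": 0}
    - {"gripper": 1, "travel": [0, 0, 0.133], "turn": 0}
    - {"gripper": 1, "travel": [0, 0, 0.136], "turn": 0}
    - {"gripper": 1, "travel": [0, 0, 0.136], "turn": 0}

```text
time: 9.1
position: [0.5061, 0.3106, 0.0659]
tcp_rot: [[-0.999, 0.051, 0.001], [0.051, 0.999, 0.001], [-0.001, 0.001, -1.0]]
wrist_force: [-0.2, 0.2, -1.6]
opening: 0.158
```

>>> move_arm:
  deltas:
    - {"gripper": 1, "travel": [0, 0, 0.002], "turn": 0}
    - {"gripper": 1, "travel": [0, 0, 0.004], "turn": 0}
    - {"gripper": 1, "travel": [0, 0, 0.004], "turn": 0}

```text
time: 9.48
position: [0.5056, 0.3102, 0.061]
tcp_rot: [[-0.999, 0.051, -0.0], [0.051, 0.999, -0.0], [0.0, -0.0, -1.0]]
wrist_force: [-1.0, 0.2, -3.2]
opening: 0.159
```

>>> move_arm:
  deltas:
    - {"gripper": 1, "travel": [0, 0, 0.001], "turn": 0}
    - {"gripper": 1, "travel": [0, 0, 0.002], "turn": 0}
    - {"gripper": 1, "travel": [0, 0, 0.002], "turn": 0}

```text
time: 9.85
position: [0.5057, 0.3104, 0.0595]
tcp_rot: [[-0.999, 0.051, 0.0], [0.051, 0.999, 0.0], [-0.0, 0.0, -1.0]]
wrist_force: [-1.1, -0.2, 2.1]
opening: 0.156
```

The floor contact shows in the force, so I'm releasing.

>>> move_arm:
  deltas:
    - {"gripper": 0.5, "travel": [0, 0, 0], "turn": 0}
    - {"gripper": 0.2, "travel": [0, 0, 0], "turn": 0}
    - {"gripper": 0, "travel": [0, 0, 0], "turn": 0}
    - {"gripper": -0.1, "travel": [0, 0, 0], "turn": 0}
    - {"gripper": -0.1, "travel": [0, 0, 0], "turn": 0}
    - {"gripper": -0.1, "travel": [0, 0, -0.015], "turn": 0}
    - {"gripper": -0.1, "travel": [0, 0, -0.05], "turn": 0}
    - {"gripper": -0.1, "travel": [0, 0, -0.1], "turn": 0}
    - {"gripper": -0.1, "travel": [0, 0, -0.14], "turn": 0}
    - {"gripper": -0.1, "travel": [0, 0, -0.16], "turn": 0}
    - {"gripper": -0.1, "travel": [0, 0, -0.16], "turn": 0}

```text
time: 11.22
position: [0.5064, 0.3109, 0.222]
tcp_rot: [[-0.999, 0.051, 0.004], [0.051, 0.999, 0.004], [-0.004, 0.004, -1.0]]
wrist_force: [-0.6, -0.5, -1.2]
opening: 0.541
```

```bash
python3 - <<'E'
from h import *
s,d=get("wrist"); cv2.imwrite("pics/w5.png",d["color"]); c=cam(d,s)
s2,d2=get("side"); cv2.imwrite("pics/s5c.png",cv2.resize(d2["color"][180:360,260:420],None,fx=3,fy=3,interpolation=cv2.INTER_CUBIC))
delta((0.5,-0.1,0.25),1.511)
E
```

```text
travel [-0.0159, -0.4097, -0.0313] turn 0.008359550524134285 now [0.5051, 0.3099, 0.2187] time 11.325
```

View pics/w5.png

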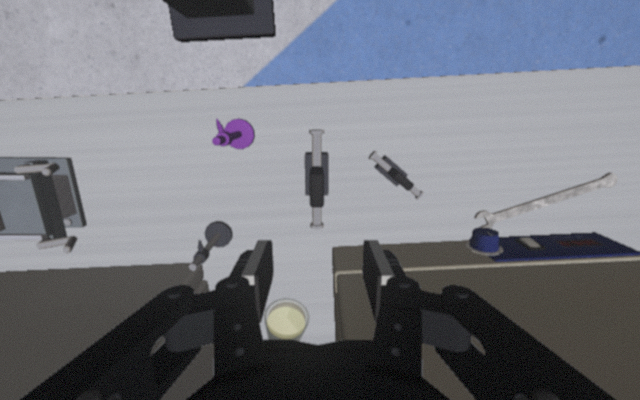

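View pics/s5c.png

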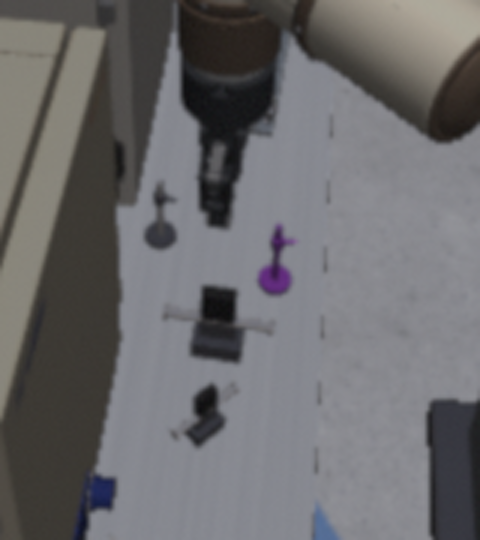

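The keeper stands upright and alone at (316,178) in the wrist view and (217,335) in the side crop. Next I'm moving to a viewpoint that shows both the board and the pointer.

>>> move_arm:
  deltas:
    - {"gripper": -0.2, "travel": [0, -0.03, -0.01], "turn": 0}
    - {"gripper": -0.2, "travel": [0.01, -0.09, -0.01], "turn": 0}
    - {"gripper": -0.2, "travel": [0.015, -0.15, -0.01], "turn": 0}
    - {"gripper": -0.2, "travel": [0.015, -0.21, -0.01], "turn": 0}
    - {"gripper": -0.2, "travel": [0.015, -0.27, -0.01], "turn": 0}
    - {"gripper": -0.2, "travel": [0.015, -0.32, -0.01], "turn": 0}
    - {"gripper": -0.2, "travel": [0.015, -0.35, -0.01], "turn": 0}
    - {"gripper": -0.2, "travel": [0.015, -0.36, -0.01], "turn": 0}
    - {"gripper": -0.2, "travel": [0.015, -0.36, -0.01], "turn": 0}
    - {"gripper": -0.2, "travel": [0.015, -0.36, -0.01], "turn": 0}

```text
time: 12.58
position: [0.4722, -0.0479, 0.2289]
tcp_rot: [[-0.999, 0.05, -0.0], [0.05, 0.999, 0.0], [0.0, -0.0, -1.0]]
wrist_force: [-0.7, 0.2, -0.7]
opening: 0.598
```

```bash
python3 - <<'E'
from h import *
s,d=get("wrist"); cv2.imwrite("pics/w6.png",d["color"]); c=cam(d,s)
import pickle; pickle.dump((s,d),open("w6.pkl","wb"))
print(s["position"],s["time"])
for t,z in [("board_end",.065),("board_fin",.09),("pointer_tip",.065),("rest_edge",.06)]:
    r=cams.spot_point(d,t); print(t,[(round(x["p"],2),(np.array(x["xy"])*[640,400]).round(1).tolist(),atz(c,np.array(x["xy"])*[640,400],z).round(4).tolist()) for x in r[:4]])
a=d["color"]
cv2.imwrite("pics/w6a.png",cv2.resize(a[100:300,0:160],None,fx=4,fy=3,interpolation=cv2.INTER_CUBIC))
E
```

```text
[ 0.47220477 -0.04794441  0.22886387] 12.575
board_end [(0.63, [335.5, 221.7], [0.5182, -0.0303, 0.065])]
board_fin [(0.81, [100.9, 228.6], [0.5041, -0.2708, 0.09])]
pointer_tip [(0.58, [522.8, 250.0], [0.5631, 0.1812, 0.065]), (0.55, [574.1, 135.5], [0.437, 0.2144, 0.065])]
rest_edge [(0.73, [369.7, 221.7], [0.522, 0.0083, 0.06]), (0.36, [217.7, 218.8], [0.5101, -0.1615, 0.06])]
```

View pics/w6.png

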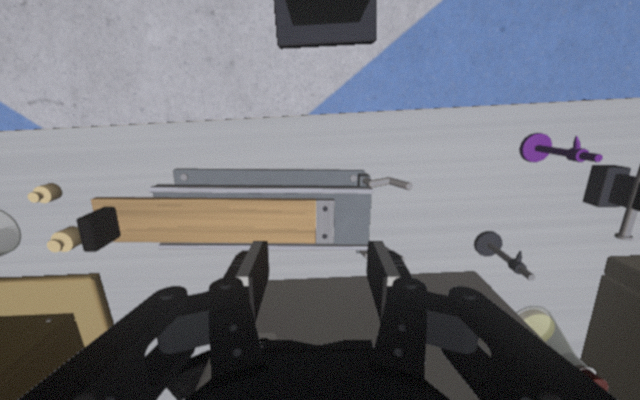

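```bash
python3 - <<'E'
import cv2
a=cv2.imread("pics/w6.png")
cv2.imwrite("pics/w6a.png",cv2.resize(a[180:260,60:200],None,fx=5,fy=5,interpolation=cv2.INTER_CUBIC))
cv2.imwrite("pics/w6b.png",cv2.resize(a[180:300,300:380],None,fx=5,fy=5,interpolation=cv2.INTER_CUBIC))
cv2.imwrite("pics/w6c.png",cv2.resize(a[220:290,460:560],None,fx=6,fy=6,interpolation=cv2.INTER_CUBIC))
E
```

```text
(no output)
```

View pics/w6a.png

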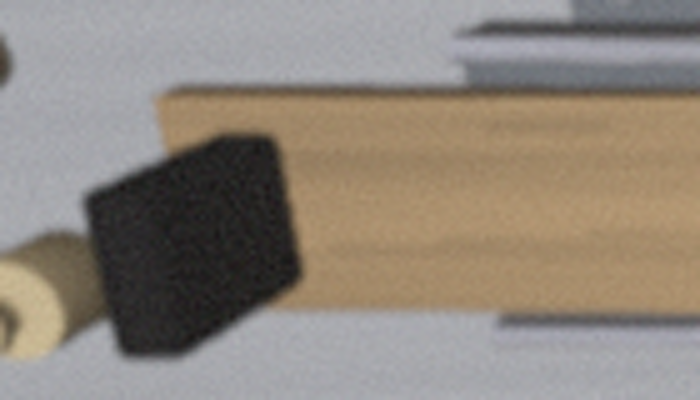

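View pics/w6b.png

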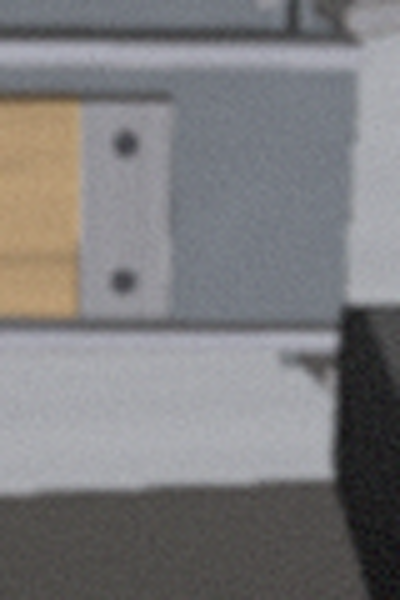

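View pics/w6c.png

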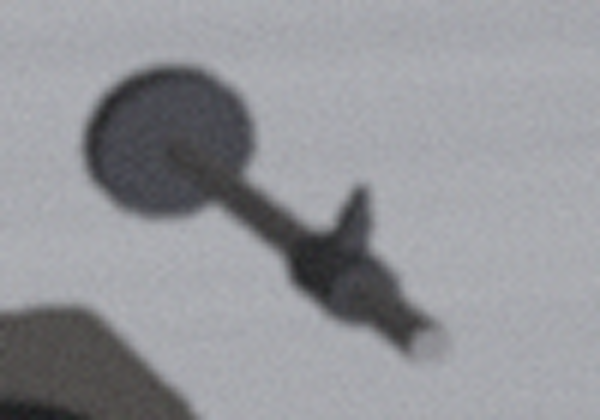

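```bash
python3 - <<'E'
from h import *; import pickle
s,d=pickle.load(open("w6.pkl","rb")); c=cam(d,s)
A=lambda x,y:(60+x/5-.4,180+y/5-.4)
B=lambda x,y:(300+x/5-.4,180+y/5-.4)
C=lambda x,y:(460+x/6-.4,220+y/6-.4)
P={}
for n,p,z in [("tip",C(362,186),.065),("foot",C(172,140),.006),("rodtop",C(432,340),.09),("end near",B(172,97),.07),("end far",B(170,318),.07),("inner near",B(80,97),.07),("inner far",B(78,318),.07),("tail near",A(160,95),.07),("fin tl",A(87,197),.11),("fin bl",A(122,353),.11),("fin br",A(183,353),.11),("fin base right near",A(275,140),.07),("fin base far",A(300,270),.07),("edge near",B(356,70),.06),("edge far",B(348,320),.06),("lip in far",B(0,330),.066),("lip in near",B(0,35),.066)]:
    P[n]=atz(c,p,z); print(n,P[n].round(4))
y=1.511; ux=np.array([np.cos(y),np.sin(y),0])
for y in (1.505,1.511,1.519):
    ux=np.array([np.cos(y),np.sin(y),0])
    print(y,"slide", (P["tip"]-(P["end near"]+P["end far"])/2)@ux)
E=(P["end near"]+P["end far"])/2; ux=np.array([np.cos(1.511),np.sin(1.511),0])
print("fin from end",E-.24*ux)
E
```

```text
tip [0.5637 0.1781 0.065 ]
foot [0.5816 0.1768 0.006 ]
rodtop [0.5816 0.1768 0.09  ]
end near [ 0.4905 -0.0313  0.07  ]
end far [ 0.5416 -0.0335  0.07  ]
inner near [ 0.4895 -0.0508  0.07  ]
inner far [ 0.5406 -0.0539  0.07  ]
tail near [ 0.4772 -0.288   0.07  ]
fin tl [ 0.4861 -0.2747  0.11  ]
fin bl [ 0.5182 -0.2769  0.11  ]
fin br [ 0.5188 -0.2651  0.11  ]
fin base right near [ 0.4883 -0.2661  0.07  ]
fin base far [ 0.5183 -0.2679  0.07  ]
edge near [0.4893 0.0094 0.06  ]
edge far [0.5488 0.0077 0.06  ]
lip in far [ 0.5445 -0.0717  0.066 ]
lip in near [ 0.4761 -0.0671  0.066 ]
1.505 slide 0.21314813798286877
1.511 slide 0.2129418574931754
1.519 slide 0.2126548934552789
fin from end [ 0.50170418 -0.27196402  0.07      ]
```

```bash
python3 - <<'E'
from h import *; import pickle
s,d=pickle.load(open("w6.pkl","rb")); c=cam(d,s)
for z in (0,.02,.1): print(z,atz(c,(100,277),z).round(3))
s2,d2=get("side"); c2=cam(d2); 
for z in (0,.02,.1): print(z,atz(c2,(329,157),z).round(3),atz(c2,(323,157),z).round(3))
delta((0.502,-0.2717,0.16),1.516)
cv2.imwrite("pics/s6c.png",cv2.resize(d2["color"][60:260,260:420],None,fx=3,fy=3,interpolation=cv2.INTER_CUBIC))
E
```

```text
0 [ 0.61  -0.364  0.   ]
0.02 [ 0.599 -0.346  0.02 ]
0.1 [ 0.554 -0.278  0.1  ]
0 [ 0.593 -0.391  0.   ] [ 0.619 -0.387  0.   ]
0.02 [ 0.59  -0.363  0.02 ] [ 0.615 -0.36   0.02 ]
0.1 [ 0.579 -0.252  0.1  ] [ 0.602 -0.249  0.1  ]
travel [-0.0409, -0.2219, 0.069] turn 0.0046131254471006855 now [0.4723, -0.048, 0.229] time 12.875
```

View pics/s6c.png

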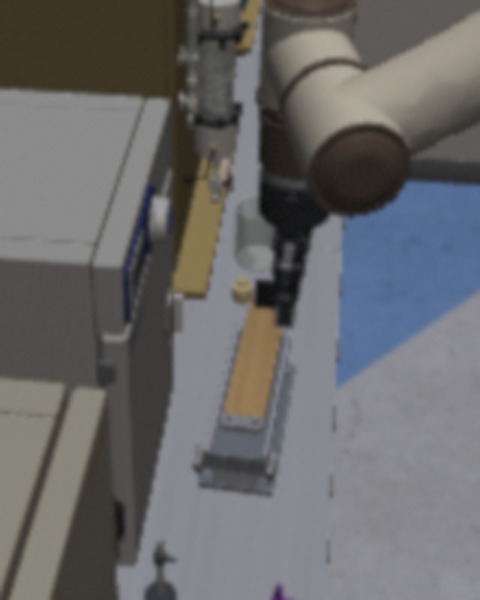

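>>> move_arm:
  deltas:
    - {"gripper": -0.2, "travel": [-0.01, -0.05, 0], "turn": 0.005}
    - {"gripper": -0.2, "travel": [-0.02, -0.1, 0], "turn": 0.005}
    - {"gripper": -0.2, "travel": [-0.03, -0.15, 0.02], "turn": 0.005}
    - {"gripper": -0.2, "travel": [-0.038, -0.195, 0.04], "turn": 0.005}
    - {"gripper": -0.2, "travel": [-0.041, -0.216, 0.06], "turn": 0.005}
    - {"gripper": -0.2, "travel": [-0.041, -0.222, 0.069], "turn": 0.005}
    - {"gripper": -0.2, "travel": [-0.041, -0.222, 0.069], "turn": 0.005}
    - {"gripper": -0.2, "travel": [-0.041, -0.222, 0.069], "turn": 0.005}

```text
time: 13.88
position: [0.5024, -0.2716, 0.1611]
tcp_rot: [[-0.998, 0.055, 0.002], [0.055, 0.999, -0.001], [-0.002, -0.0, -1.0]]
wrist_force: [-0.2, 1.0, 0.1]
opening: 0.603
```

```bash
python3 - <<'E'
from h import *
s,d=get("wrist"); cv2.imwrite("pics/w7.png",d["color"]); c=cam(d,s)
delta((0.502,-0.2717,0.078),1.516)
r=cams.spot_point(d,"board_fin"); print([(x["p"],np.array(x["xy"])*[640,400], atz(c,np.array(x["xy"])*[640,400],.09)) for x in r])
E
```

```text
travel [0.0007, -0.0002, 0.0832] turn 0.00013767231341166308 now [0.5025, -0.2715, 0.1612] time 13.925
[(0.66, array([319.616, 209.8  ]), array([ 0.50267321, -0.27000748,  0.09      ])), (0.48, array([123.52, 216.92]), array([ 0.50027023, -0.42021861,  0.09      ]))]
```

View pics/w7.png

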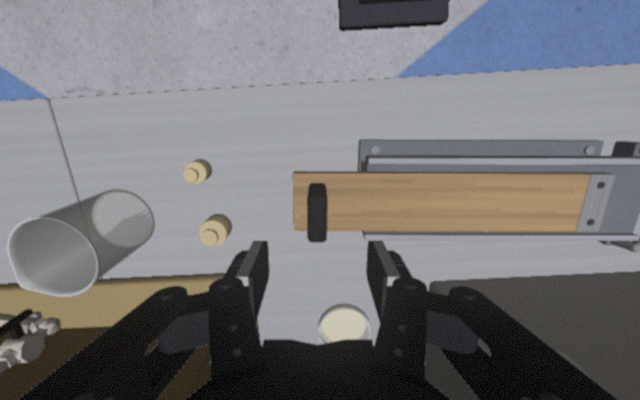

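The fin at (317,212) is centred between the fingers, and the board edges run parallel to the image axis. I'm descending and gripping.

>>> move_arm:
  deltas:
    - {"gripper": -0.2, "travel": [0.001, 0, 0.04], "turn": 0}
    - {"gripper": -0.2, "travel": [0.001, 0, 0.072], "turn": 0}
    - {"gripper": -0.2, "travel": [0.001, 0, 0.082], "turn": 0}
    - {"gripper": -0.2, "travel": [0.001, 0, 0.082], "turn": 0}
    - {"gripper": 0.4, "travel": [0.001, 0, 0.082], "turn": 0}
    - {"gripper": 1, "travel": [0.001, 0, 0.082], "turn": 0}
    - {"gripper": 1, "travel": [0.001, 0, 0.082], "turn": 0}
    - {"gripper": 1, "travel": [0.001, 0, 0.082], "turn": 0}
    - {"gripper": 1, "travel": [0.001, 0, 0.082], "turn": 0}
    - {"gripper": 1, "travel": [0.001, 0, 0.082], "turn": 0}
  grip_force: 70

```text
time: 15.22
position: [0.5017, -0.2724, 0.0794]
tcp_rot: [[-0.998, 0.056, 0.002], [0.056, 0.998, -0.001], [-0.002, -0.001, -1.0]]
wrist_force: [-1.4, 1.2, 6.0]
opening: 0.154
```

```bash
python3 - <<'E'
from h import *
s,d=get("wrist"); cv2.imwrite("pics/w8.png",d["color"])
print(s["wrist_force"],s["moment"])
E
```

```text
[-1.35577657  1.16228431  5.99256229] [ 0.58822902  0.10745859 -0.00349173]
```

View pics/w8.png

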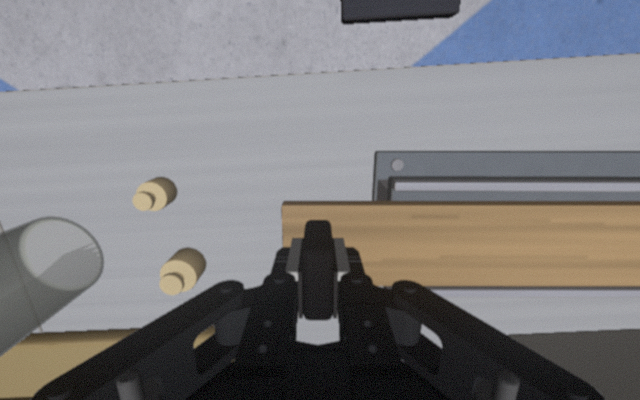

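The grip is good: the opening matches 13 mm and there is a slight downward press. I'm sliding the first half and then checking.

>>> move_arm:
  deltas:
    - {"gripper": 1, "travel": [0, 0.006, -0.0005], "turn": 0}
    - {"gripper": 1, "travel": [0, 0.02, -0.0005], "turn": 0}
    - {"gripper": 1, "travel": [0, 0.035, -0.0005], "turn": 0}
    - {"gripper": 1, "travel": [0, 0.05, -0.0005], "turn": 0}
    - {"gripper": 1, "travel": [0, 0.065, -0.0005], "turn": 0}
    - {"gripper": 1, "travel": [0, 0.077, -0.0005], "turn": 0}
    - {"gripper": 1, "travel": [0, 0.08, -0.0005], "turn": 0}
    - {"gripper": 1, "travel": [0, 0.08, -0.0005], "turn": 0}

```text
time: 16.27
position: [0.5061, -0.1917, 0.0795]
tcp_rot: [[-0.998, 0.055, 0.002], [0.055, 0.999, -0.001], [-0.002, -0.0, -1.0]]
wrist_force: [-0.1, 0.6, 6.6]
opening: 0.148
```

```bash
python3 - <<'E'
from h import *
s,d=get("wrist"); cv2.imwrite("pics/w9.png",d["color"])
print(s["wrist_force"],s["moment"],s["position"])
s2,d2=get("side"); cv2.imwrite("pics/s9c.png",cv2.resize(d2["color"][100:280,260:420],None,fx=3.2,fy=3.2,interpolation=cv2.INTER_CUBIC))
E
```

```text
[-0.11859377  0.57262711  6.6183552 ] [-0.1781317   0.08820163  0.03344461] [ 0.50607655 -0.19167052  0.07947708]
```

View pics/w9.png

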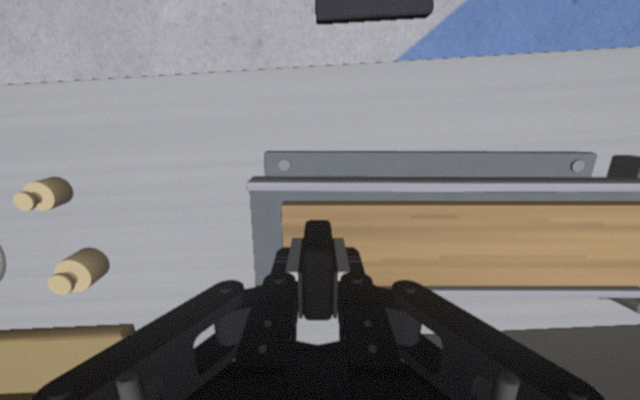

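View pics/s9c.png

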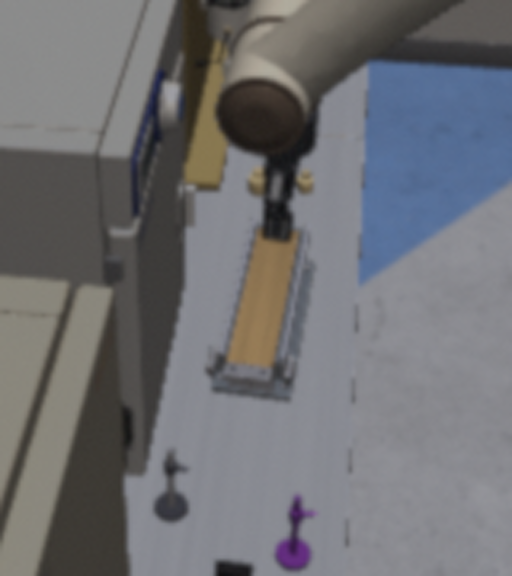

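The board lies straight between the lips, parallel in the wrist view, with its nose at the rest's edge at (253,375) in the side crop. Continuing the slide.

>>> move_arm:
  deltas:
    - {"gripper": 1, "travel": [0, 0.006, 0], "turn": 0}
    - {"gripper": 1, "travel": [0, 0.018, 0], "turn": 0}
    - {"gripper": 1, "travel": [0, 0.033, 0], "turn": 0}
    - {"gripper": 1, "travel": [0, 0.048, 0], "turn": 0}
    - {"gripper": 1, "travel": [0, 0.063, 0], "turn": 0}
    - {"gripper": 1, "travel": [0, 0.078, 0], "turn": 0}
    - {"gripper": 1, "travel": [0, 0.092, 0], "turn": 0}
    - {"gripper": 1, "travel": [0, 0.103, 0], "turn": 0}
    - {"gripper": 1, "travel": [0, 0.11, 0], "turn": 0}
    - {"gripper": 1, "travel": [0, 0.11, 0], "turn": 0}
    - {"gripper": 1, "travel": [0, 0.11, 0], "turn": 0}

```text
time: 17.75
position: [0.5119, -0.0816, 0.0795]
tcp_rot: [[-0.998, 0.055, 0.002], [0.055, 0.998, 0.0], [-0.002, 0.0, -1.0]]
wrist_force: [-0.3, 0.4, 8.0]
opening: 0.149
```

```bash
cat > look.py <<'E'
import sys
from h import *
k=sys.argv[1]
s,d=get("wrist"); c=cam(d,s); cv2.imwrite(f"pics/w{k}.png",d["color"])
print(s["wrist_force"],s["moment"],s["position"])
s2,d2=get("side"); c2=cam(d2); cv2.imwrite(f"pics/s{k}c.png",cv2.resize(d2["color"][150:300,270:400],None,fx=4,fy=4,interpolation=cv2.INTER_CUBIC))
s3,d3=get("top"); cv2.imwrite(f"pics/t{k}.png",d3["color"]); c3=cam(d3)
for dd,cc in ((d,c),(d2,c2),(d3,c3)):
  for t,z in [("board_end",.065),("pointer_tip",.065)]:
    r=cams.spot_point(dd,t); print(t,[(round(x["p"],2),(np.array(x["xy"])*[640,400]).round(1).tolist(),atz(cc,np.array(x["xy"])*[640,400],z).round(4).tolist()) for x in r[:4]])
import pickle; pickle.dump((s,d,s2,d2),open(f"w{k}.pkl","wb"))
E
python3 look.py 10
```

```text
[-0.29277129  0.44030398  8.01564167] [0.09269711 0.26009461 0.06269149] [ 0.51194523 -0.0816012   0.07946849]
board_end [(0.43, [280.3, 207.8], [0.4907, -0.1012, 0.065])]
pointer_tip []
board_end [(0.96, [332.8, 239.2], [0.5218, 0.1433, 0.065]), (0.64, [313.7, 259.5], [0.5708, 0.2329, 0.065]), (0.54, [319.4, 244.7], [0.5613, 0.1718, 0.065])]
pointer_tip [(0.59, [320.5, 246.0], [0.5572, 0.1767, 0.065]), (0.49, [361.7, 260.9], [0.4259, 0.2194, 0.065])]
board_end [(0.83, [253.9, 201.3], [0.5041, 0.1659, 0.065])]
pointer_tip [(0.47, [257.4, 183.2], [0.5813, 0.1846, 0.065]), (0.46, [233.1, 215.1], [0.4267, 0.2141, 0.065])]
```

View pics/w10.png

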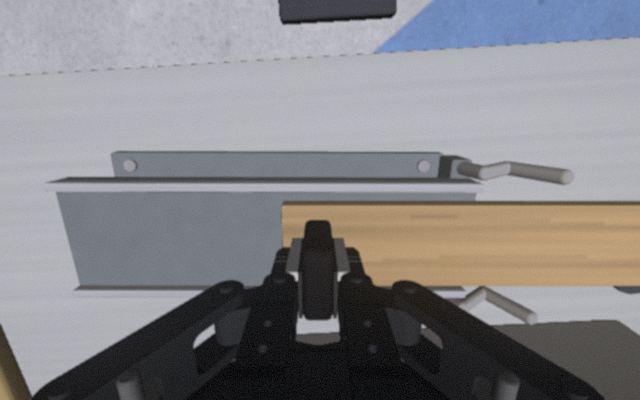

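View pics/s10c.png

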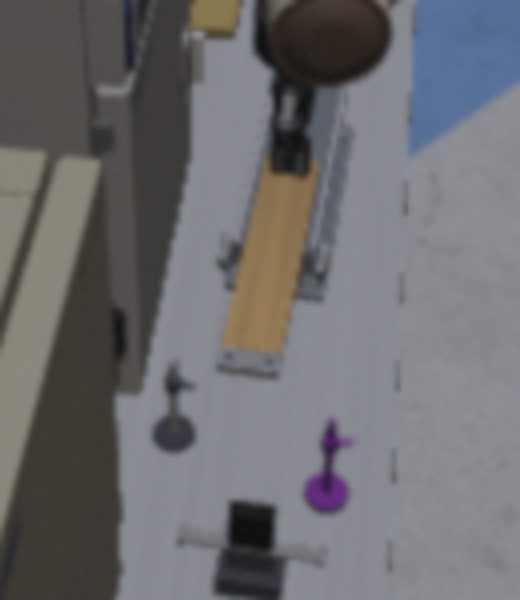

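>>> move_arm:
  deltas:
    - {"gripper": 1, "travel": [0, 0.005, 0], "turn": 0}
    - {"gripper": 1, "travel": [0, 0.012, 0], "turn": 0}
    - {"gripper": 1, "travel": [0, 0.017, 0], "turn": 0}
    - {"gripper": 1, "travel": [0, 0.02, 0], "turn": 0}
    - {"gripper": 1, "travel": [0, 0.02, 0], "turn": 0}
    - {"gripper": 1, "travel": [0, 0.02, 0], "turn": 0}

```text
time: 18.95
position: [0.5129, -0.0623, 0.0795]
tcp_rot: [[-0.998, 0.055, 0.001], [0.055, 0.998, -0.001], [-0.001, -0.0, -1.0]]
wrist_force: [-1.6, -2.3, 7.4]
opening: 0.15
```

```bash
python3 look.py 11; python3 - <<'E'
from h import *
import pickle
s,d,s2,d2=pickle.load(open("w11.pkl","rb"))
cv2.imwrite("pics/s11d.png",cv2.resize(d2["color"][225:285,300:380],None,fx=9,fy=9,interpolation=cv2.INTER_CUBIC))
a=cv2.imread("pics/t11.png"); cv2.imwrite("pics/t11c.png",cv2.resize(a[150:240,220:320],None,fx=6,fy=6,interpolation=cv2.INTER_CUBIC))
E
```

```text
[-1.59359974 -2.33399254  7.35385134] [-0.84774497  0.10650734 -0.01012322] [ 0.51292123 -0.06228658  0.07945768]
board_end []
pointer_tip []
board_end [(0.87, [332.0, 243.7], [0.5223, 0.1624, 0.065])]
pointer_tip [(0.7, [360.5, 260.6], [0.4296, 0.2188, 0.065]), (0.43, [316.5, 244.2], [0.5708, 0.1709, 0.065])]
board_end [(0.85, [252.8, 197.9], [0.5161, 0.1754, 0.065]), (0.41, [398.7, 245.0], [0.503, -0.379, 0.065])]
pointer_tip [(0.49, [256.3, 186.4], [0.5668, 0.1829, 0.065]), (0.38, [233.5, 214.2], [0.4305, 0.2143, 0.065])]
```

View pics/s11d.png

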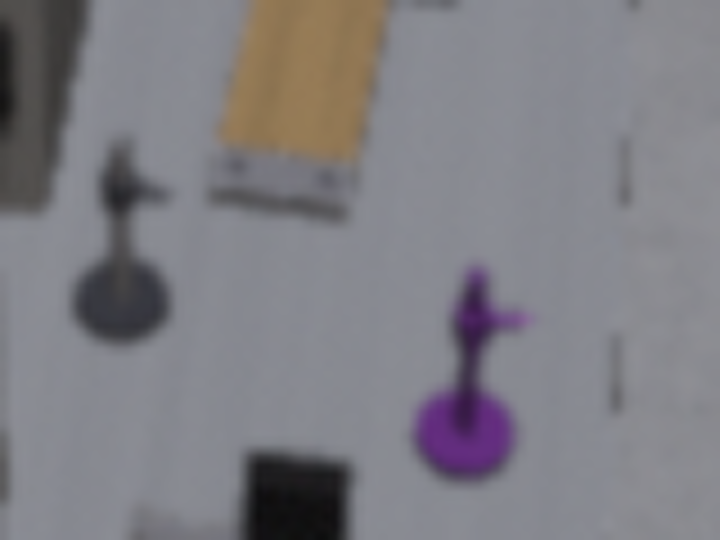

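View pics/t11c.png

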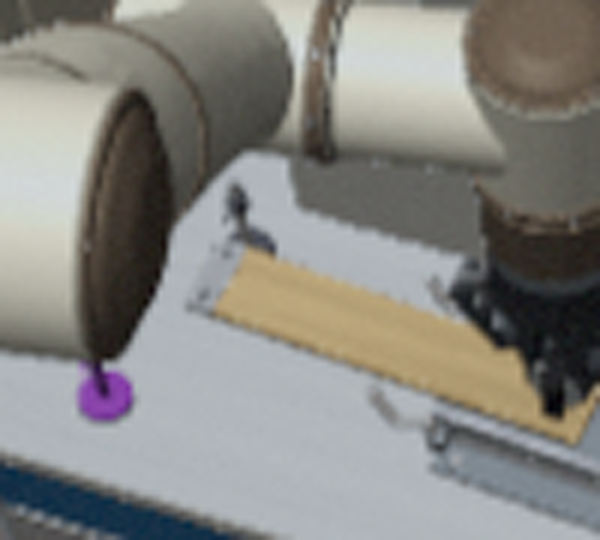

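```bash
python3 - <<'E'
from h import *
import pickle
s,d,s2,d2=pickle.load(open("w11.pkl","rb")); c=cam(d2)
C=lambda x,y:(300+x/9-.45,225+y/9-.45)
T=atz(c,C(168,194),.065)
ux=np.array([.055,.9985,0])
for n,a,b,z in [("top",(213,184),(348,203),.07),("bot",(208,203),(346,219),.06)]:
    A,B=atz(c,C(*a),z),atz(c,C(*b),z); m=(A+B)/2; print(n,A.round(4),B.round(4),"tip-end along:",(T-m)@ux)
print("tip",T, atz(c,C(121,300),.004))
S=np.array([.5637,.178,0]); E=np.array(s["position"])+.24*ux; print("kin end",E,(np.array([.5637,.1781,0])-E)@ux)
print(monitor.read_state()["wrist_force"])
E
```

```text
top [0.5488 0.1758 0.07  ] [0.5013 0.1784 0.07  ] tip-end along: 0.0030874743508840148
bot [0.5505 0.176  0.06  ] [0.5018 0.1771 0.06  ] tip-end along: 0.0035320168849200524
tip [0.56434161 0.17802575 0.065     ] [0.58187093 0.17767419 0.004     ]
kin end [0.52612123 0.17735342 0.07945768] 0.002812297111158783
[-0.26279553 -2.77905245  7.87751853]
```

Three estimates agree that about 3 mm is still to go, so I'm making the final small step.

>>> move_arm:
  deltas:
    - {"gripper": 1, "travel": [0, 0.002, 0], "turn": 0}
    - {"gripper": 1, "travel": [0, 0.003, 0], "turn": 0}
    - {"gripper": 1, "travel": [0, 0.003, 0], "turn": 0}
    - {"gripper": 1, "travel": [0, 0.003, 0], "turn": 0}
    - {"gripper": 1, "travel": [0, 0.003, 0], "turn": 0}

```text
time: 20.02
position: [0.5131, -0.0596, 0.0795]
tcp_rot: [[-0.998, 0.055, 0.001], [0.055, 0.998, -0.001], [-0.001, -0.001, -1.0]]
wrist_force: [-0.7, -4.7, 7.6]
opening: 0.152
```

```bash
python3 look.py 12; python3 - <<'E'
from h import *
import pickle
s,d,s2,d2=pickle.load(open("w12.pkl","rb"))
cv2.imwrite("pics/s12d.png",cv2.resize(d2["color"][185:305,290:390],None,fx=5,fy=5,interpolation=cv2.INTER_CUBIC))
ux=np.array([.055,.9985,0]); E=np.array(s["position"])+.24*ux; print((np.array([.5637,.1781,0])-E)@ux)
E
```

```text
[-0.67551511 -4.70579877  7.5743046 ] [-1.18288865 -0.00501993 -0.02415801] [ 0.51305957 -0.0596223   0.0794826 ]
board_end []
pointer_tip []
board_end [(0.73, [334.6, 248.3], [0.5123, 0.1805, 0.065])]
pointer_tip [(0.63, [343.6, 200.4], [0.5028, -0.0455, 0.065]), (0.51, [318.2, 245.0], [0.565, 0.1735, 0.065])]
board_end [(0.68, [253.7, 200.7], [0.5063, 0.1676, 0.065]), (0.19, [261.1, 194.4], [0.5401, 0.1522, 0.065])]
pointer_tip [(0.41, [232.4, 212.1], [0.4373, 0.2217, 0.065]), (0.38, [257.9, 185.9], [0.5708, 0.1781, 0.065])]
0.00014439545899122777
```

View pics/s12d.png

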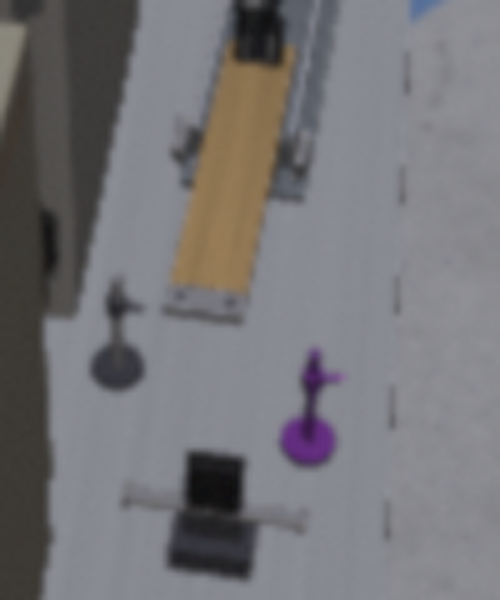

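View pics/w12.png

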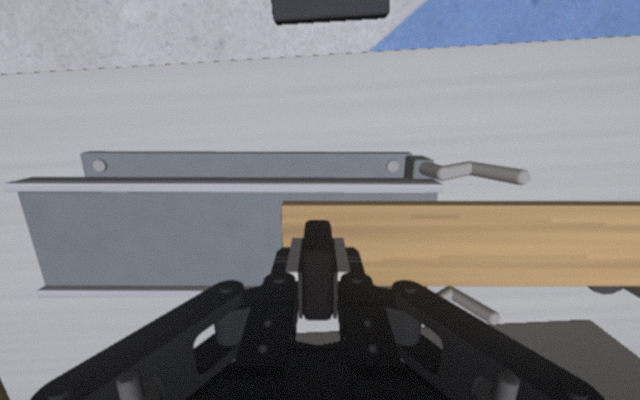

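In the side crop the nose end runs from (165,312) to (243,320) and meets the pointer tip at (143,308) in line. The board is straight and level, and the keeper stands clear. Handing in.

```bash
python3 -c "
from rig import workorder, monitor
print(workorder.close_job()); s=monitor.read_state(); print(s['position'],s['wrist_force'],s['opening'],s['time'])"
```

```text
the job is handed in; nothing more can be done
None
the job is handed in; nothing more can be done
```

I set up the bending test and handed it in at about 20 s; the hand-in reported no verdict.

- **Keeper:** I lifted the larger keeper off its hooks. It now stands upright and released on the free strip at about (0.505, 0.31), clear of the rest, the board and both pointer stands.
- **Board:** I gripped the board by its fin with about 70 N and slid it out roughly 213 mm. The fingers still hold it and press it down with about 7.6 N.

**Last checks:**
- **End position:** working from the arm's position, the board end is within about 1 mm of the pointer tip. Before the final 3 mm step, the side camera and the arm position agreed on the gap to within 1 mm.
- **Board and keeper:** the last side and wrist views show the board straight and level on its rest, not touching the pointer. The side view shows the keeper still upright.

**Disagreements:**
- **Network detections:** the trained networks' board-end and pointer-tip positions scattered by 7–10 mm, so I relied on my own edge measurements instead.
- **Sideways force:** a leftover force of about 5 N along the slide direction remained after the last step. I took it to be friction, but did not confirm that.

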